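Put the rinsed scraper and cup away on the drum decorator's bench

ROBOT

A 7-joint arm with a two-finger parallel gripper is mounted at the origin on the work surface. World frame = base frame: x ahead of the robot, y to its left, z up, the work surface at z = 0. Lengths are in m, angles in rad, forces in N, time in s.
With the tool pointing down it reaches from about 0.35 to 0.9 m from the base axis. Payload 8.1 kg.
Tool frame: the origin (TCP) lies at the very end of the fingers, on their centre line; the grasp point (between the pads) lies 19 mm behind it; z points along the fingers, y is the line along which they close (so a half turn about z gives the same grasp; the last joint's range is limited). The gripper opens to 92 mm and grips with 3 to 60 N. Pads are 19 mm wide; open, the fingers measure 130 mm over their backs; the gripper's body (75 mm by 190 mm) begins 47 mm behind the grasp point.
Start: joints at [-1.298, 0.434, 0.025, 1.573, -0.012, 1.134, -0.075], TCP at [0.229, 0.581, 0.227] pointing down, gripper open.
Joint ranges: [-2.62, 2.62], [-0.44, 2.09], [-1.27, 1.32], [0.08, 2.57], [-1.32, 4.46], [0.12, 2], [-2.74, 2.74]. Speed limits (rad/s): [2.22, 2.22, 3.01, 3.01, 3.14, 3.14, 3.14].

INTERFACE

Orientations are given as a rotation vector (axis times angle).
In Python, from cell import observe, get_image, sign_off, find_in, trace, place_of gives the robot as it stands. The module is installed in compiled form; this text tells all that it offers.
- The arm moves only by the shell command python3 -m handwheel 'ROWS' [OPENING] [FORCE]. ROWS is JSON, a list of rows, each a list of 6 numbers: the shift along the tool's x, y, z each as a share of 0.02 m, from -1 to 1, then the turn, a rotation vector about the tool's x, y, z each as a share of 4 degrees, from -1 to 1. A call has 1 to 8 rows; each row shifts and turns the commanded pose from where the row before left it, along the tool's axes as they then stand; what a row does not reach is not made up. A row lasts 1/12 s, in which the tool goes at most 41.7 mm and 7.16 degrees, less where a joint would pass 70% of its speed; a pose out of reach is approached as far as the arm can. A call with a number of a shift or a turn outside -1 to 1 is refused whole. A call with a gripper value outside its range is refused whole. OPENING is the opening, from 0 (shut) to 1 (fully open), set as the call begins (- or left out, the last holds). The fingers move at their own pace and stop on an object; FORCE is the grip in N (left out, the last holds). Time passes only in rows, so rows that do not move let the fingers close. It gives the time, the measured TCP pose, the force, the opening and the grip force at its end, in the units of the state.
- observe(): the state, without advancing time (a new reading comes with each control period).
- get_image(name): name is "scene" or "top" or "wrist"; returns a dict with "image" (384x512x3 uint8, red, green, blue), "fx", "fy", "cx", "cy" (pixels), "k1" (the pictures are not rectified: a ray, as slopes to the right and down, at radius r is drawn at 1 + k1 r^2 times it, then the intrinsics apply), "position" and "orientation" of the camera in the world. Camera axes: x right, y down, z forward; pixel columns grow to the right and rows downward; lengths in m; the calibration is good to about 2 mm. A picture is of the moment at which its call begins. There is no depth.
- sign_off(): hands the job in; it is judged then, once.
Trained networks look in the newest picture that a camera, given by its name, has taken for a name from the list of things; names that differ only in an ending like _2 or _b are one class to them, and where a whole thing is asked for, a point or a joint stands for the part that bears it (a point fixed in the world has none). Each returns a list of dicts, best first, with "score" (0 to 1); they miss things now and then, are a little off and sometimes report something else, mostly with a low value. They report only what shows in the picture. A call takes as long as a camera call. They do not tell look-alikes from the thing itself.
- find_in(label, camera): "rect" ([centre column, centre row, width, height] as shares, 0 to 1, of the picture: columns of its width, rows of its height, round what is visible of it).
- trace(label, camera): "region" (384x512 bool, what is visible of it) and "rect" ([centre column, centre row, width, height] as shares, 0 to 1, of the picture: columns of its width, rows of its height, round what is visible of it).
- place_of(label, camera): "point" ([column, row] as shares, 0 to 1, of the picture: columns of its width, rows of its height: a listed point, or the origin of a listed thing).
The state is a dict: "clock": time; "joints": joint angles; "dq": joint speeds; "joint_efforts": joint torques, N m; "position": TCP position; "ee_rot": TCP orientation; "force": force on the tool from outside, world axes, zero at the start; "ft_torque": the same for the moment, N m; "width": opening from 0.0 (shut) to 1.0 (fully open); "gripper_force": force on a finger pad.
Only numpy, scipy, OpenCV 4.12 (cv2) and the standard library are available. Lean on these libraries where they do the work, as an engineer would, in place of code of your own. Each camera call takes 0.05 s, during which the arm holds its last target. There are 200 camera calls.

TASK

Put the rinsed things away: take the wide scraper out of the rinse tub and slide it blade down into the one free slot of the wooden tool block until it is fully home, and hang the white enamel cup by its handle on the hook stand. Either may come first; do not shift the other things on the bench.

Things in the scene. Friction and masses are not known exactly. Their poses are not given: they have to be found in the camera images.
- scraper: Bench scraper, 160 g: flat steel blade 92 wide (its y), 80 deep, 4 thick (its x); on top a wooden handle bar 160 long (y), 22 x 22. Origin: middle of the blade's bottom edge, z up to the handle (underside z = 80, centre z = 91 mm). It hangs in the rinse tub, handle ends resting on the two long rims, blade down inside. Both faces alike: either way round will do.
- tub: Grey plastic rinse tub, fixed, open on top, 210 (its x) x 125 (its y) x 100 tall, walls 5. Origin: centre of its underside. Empty but for the scraper.
- block: Fixed wooden tool block, 170 (its x) x 140 (y) x 75 tall; origin: centre of the underside. Three slots, open upward, each 9 wide (x), 100 long (y), 58 deep, at x = -48, 0, +48 mm. Two hold flat ribs; one, any of the three, is free. A scraper that is home stands on the slot's floor, its handle's underside 22 mm above the block's top.
- slot: The free slot of the block: origin at the centre of the slot's floor (58 mm below the block's top), z up, y along the slot, x across it.
- rib_a: A flat rib standing in one slot of the block, 90 x 68 x 4, fixed, its top 10 mm above the block. Origin: middle of its bottom edge, on the slot's floor; y along the slot.
- rib_b: The other flat rib, of the same size, in another slot, fixed. Origin and axes likewise.
- cup: White enamel cup, straight, 60 diameter, 90 tall, wall 3, 140 g, standing on the bench; once hung it swings some 3 s. Origin: centre of the underside, z up. Handle on its +y side: a squarish upright loop of 8 mm bar in its y-z plane (a rod passes through along x). Bar centres: top z = 80, bottom z = 22, outermost y = 62 mm; opening free from z = 26 to 76 and y = 30 to 58 mm.
- cup_loop (a point): Centre of the opening of the cup's handle, at (0, 44, 51) mm in the cup's frame.
- hook: Fixed steel hook stand: base disc 100 across, 12 thick; post 16 across, 210 tall; one 8 mm rod leaving the post towards the stand's -x at 190 mm height (rod centre), level to 88 mm from the post axis, then turning up to end 104 mm from the axis, 212 mm high. Origin: centre of the base's underside.
- hook_tip (a point): Upturned free end of the hook's rod, at (-104, 0, 212) mm in the stand's frame; the bar's round end reaches 4 mm beyond.
- beaker: Bystander: magenta glazed beaker without a handle, 76 wide, 85 tall. Origin: centre of its underside. To be left where it is.
- brush: Bystander: paint brush lying flat, 200 long, wooden handle. Origin: at its middle. To be left where it is.
- jar: Bystander: pale blue glaze jar with a lid, 70 wide, 85 tall. Origin: centre of its underside. To be left where it is.
- bowl: Bystander: terracotta bowl, 110 wide, 45 tall. Origin: centre of its underside. To be left where it is.
- bottle: Bystander: green bottle, 60 wide, 160 tall. Origin: centre of its underside. To be left where it is.
- tin: Bystander: plain metal tin, 64 wide, 70 tall. Origin: centre of its underside. To be left where it is.
Things that resemble listed ones, but are neither listed nor needed, are in the scene too. What is shaped like the scraper but blue is not meant.

How it is judged:
By the outcome, as a careful person would: the job done as asked, in the order asked, and still so for the second after the job is handed in, with the robot touching nothing.
It also fails if it takes over 58 s, if anything falls off the work surface, if the arm or the gripper's body presses on something with over 40 N, if the wrist force passes 120 N, or if a joint passes its speed limit or range.

## Working session

There is one attempt and no reset: what is moved stays moved. The work goes in short steps, Python scripts to look and compute and a shell command to move; the robot and the scene stay as the last step left them, time stands still between calls to the robot, and variables do not carry over. Pictures are saved under pics/ and viewed, at most 10 in all, crops included, and the job is handed in when it is done.

```bash
mkdir -p pics
cat > h.py <<'E'
import numpy as np, cv2
from scipy.spatial.transform import Rotation as R
from cell import *
def rot(o):
    o=np.array(o,float)
    if o.shape==(3,3): return o
    return R.from_rotvec(o).as_matrix() if o.size==3 else R.from_quat(o).as_matrix()
def ray(c,u,v):
    x=(u-c["cx"])/c["fx"];y=(v-c["cy"])/c["fy"];rd=np.hypot(x,y);r=rd
    for _ in range(20): r=rd/(1+c["k1"]*r*r)
    s=r/rd if rd>0 else 1
    return rot(c["orientation"])@np.array([x*s,y*s,1])
def onz(c,u,v,z):
    d=ray(c,u,v);p=np.array(c["position"]);return p+d*(z-p[2])/d[2]
def proj(c,P):
    q=rot(c["orientation"]).T@(np.array(P)-np.array(c["position"]))
    x,y=q[0]/q[2],q[1]/q[2];k=1+c["k1"]*(x*x+y*y)
    return np.array([c["fx"]*x*k+c["cx"],c["fy"]*y*k+c["cy"]])
def tri(c1,p1,c2,p2):
    d1=ray(c1,*p1);d2=ray(c2,*p2);o1=np.array(c1["position"]);o2=np.array(c2["position"])
    A=np.stack([d1,-d2],1);t=np.linalg.lstsq(A,o2-o1,rcond=None)[0]
    a=o1+d1*t[0];b=o2+d2*t[1];return (a+b)/2,np.linalg.norm(a-b)
def save(c,n,crop=None,s=1):
    im=c["image"][:,:,::-1]
    if crop: im=im[crop[1]:crop[3],crop[0]:crop[2]]
    cv2.imwrite("pics/"+n,cv2.resize(im,None,fx=s,fy=s,interpolation=cv2.INTER_CUBIC))
E
python3 - <<'E'
from h import *
np.set_printoptions(precision=4,suppress=True)
C={}
for n in("top","scene"):
    C[n]=get_image(n);c=C[n];save(c,n+".png",s=1.5);print(n,c["position"],c["orientation"],c["fx"],c["k1"])
for l in("scraper","tub","block","slot","rib_a","cup","cup_loop","hook","hook_tip"):
    for n in("top","scene"):
        print(l,n,[(round(d["score"],2),np.round(np.array(d["point"])*[512,384],1).tolist()) for d in place_of(l,n)[:3]])
print(observe())
E
```

```text
top [ 0.4453 -0.055   1.7378] [-2.1824  2.1876 -0.0424] 481.2640692171765 -0.07673158615049513
scene [ 1.1412 -0.9741  1.0841] [-2.1947 -0.6689  0.3027] 484.36488071973156 -0.0494362618458042
scraper top [(0.89, [153.6, 256.4]), (0.87, [186.8, 189.4]), (0.58, [182.4, 192.3])]
scraper scene [(0.71, [309.3, 165.8]), (0.61, [266.2, 134.6]), (0.52, [217.6, 201.9])]
tub top [(0.88, [184.4, 193.8]), (0.67, [227.1, 117.7])]
tub scene [(0.81, [308.8, 168.5]), (0.68, [307.7, 167.0])]
block top [(0.73, [260.2, 177.4])]
block scene [(0.79, [282.2, 222.0])]
slot top [(0.39, [260.3, 172.3])]
slot scene []
rib_a top [(0.56, [255.7, 186.2]), (0.49, [260.3, 159.2])]
rib_a scene [(0.73, [355.3, 223.5]), (0.58, [294.2, 225.5]), (0.39, [269.5, 208.6])]
cup top [(0.61, [323.0, 211.9])]
cup scene [(0.93, [201.6, 243.0]), (0.52, [185.6, 305.2])]
cup_loop top [(0.84, [308.9, 214.8])]
cup_loop scene [(0.85, [209.8, 222.8])]
hook top [(0.67, [270.3, 237.8]), (0.57, [340.9, 147.3])]
hook scene [(0.7, [252.6, 296.7])]
hook_tip top [(0.74, [341.9, 171.8])]
hook_tip scene [(0.84, [217.9, 221.7])]
{'clock': 1.0, 'joints': array([-1.2976,  0.4345,  0.025 ,  1.5732, -0.0116,  1.134 , -0.0751]), 'dq': array([ 0.0007, -0.0003,  0.0002, -0.0014, -0.001 , -0.0009,  0.0003]), 'joint_efforts': array([  0.0012, -66.7666,   0.9847, -31.4801,  -0.0606,   0.0328,
        -0.    ]), 'position': array([0.2294, 0.5814, 0.2268]), 'ee_rot': array([-0.587 , -3.0863, -0.0001]), 'force': array([ 0.1503,  0.6973, -0.2205]), 'ft_torque': array([-0.0029, -0.0147,  0.0298]), 'gripper_force': 0.0, 'width': 1.0044678197856922}
```

View pics/top.png

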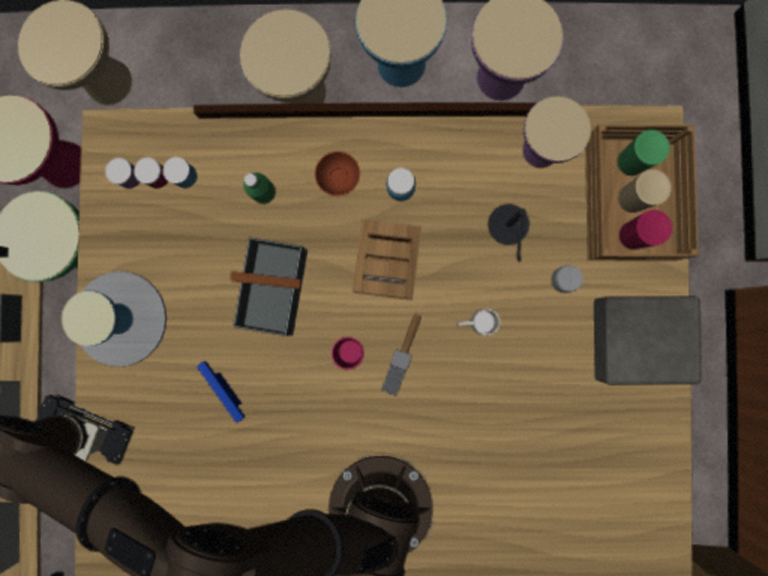

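View pics/scene.png

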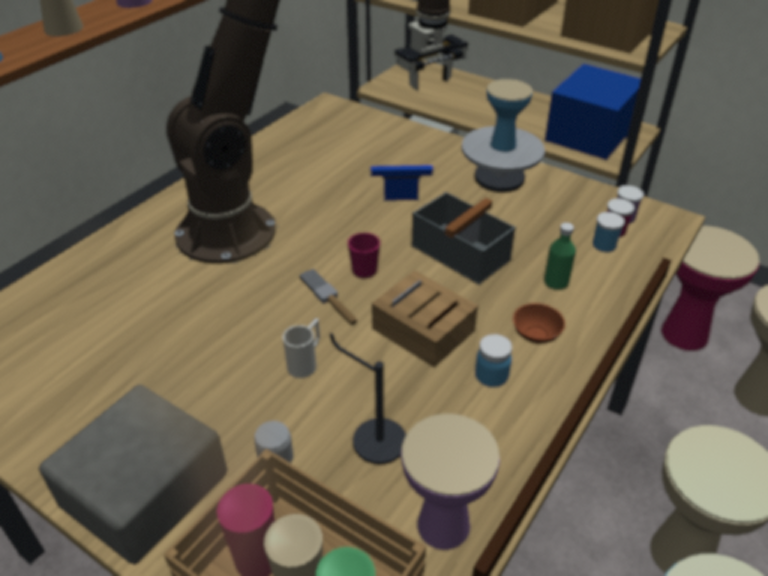

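Run:
```python
from h import *
np.set_printoptions(precision=4,suppress=True)
t=get_image("top");s=get_image("scene")
a=cv2.resize(t["image"][135:210,225:295],None,fx=5,fy=5,interpolation=cv2.INTER_CUBIC)
b=cv2.resize(s["image"][175:250,240:325],None,fx=5,fy=5,interpolation=cv2.INTER_CUBIC)
cv2.imwrite("pics/blk.png",np.hstack([a,b])[:,:,::-1])
f=lambda cnt,z,c=t:[onz(c,*p,z) for p in cnt]
def box(mask,z):
    cs,_=cv2.findContours(mask.astype(np.uint8),0,2);k=max(cs,key=cv2.contourArea)[:,0]
    P=np.array(f(k,z))[:,:2].astype(np.float32);r=cv2.minAreaRect(P);return np.round(np.array(r[0]),4),np.round(r[1],4),round(r[2],1)
im=t["image"]; hsv=cv2.cvtColor(im,cv2.COLOR_RGB2HSV)
m=np.zeros(im.shape[:2],bool);m[170:205,148:206]=True
h=m&(hsv[...,0]<15)&(hsv[...,1]>110);print("handle",box(h,.122),h.sum())
for l,z in(("scraper",.111),("tub",.1),("block",.075),("cup",.09),("hook",.012)):
    for d in trace(l,"top")[:2]: print(l,round(d["score"],2),np.round(np.array(d["rect"])*[512,384,512,384],1),box(d["region"],z))
for l in("cup_loop","hook_tip","cup","hook","slot","block"):
    a=place_of(l,"top");b=place_of(l,"scene")
    for x in a[:2]:
        for y in b[:2]: print(l,*tri(t,np.array(x["point"])*[512,384],s,np.array(y["point"])*[512,384]))
```

```text
handle (array([0.538 , 0.2545]), array([0.1591, 0.0225]), 83.4) 286
scraper 0.75 [148.4 261.1  31.4  41. ] (array([0.2867, 0.3527]), array([0.164 , 0.0368]), 34.9)
scraper 0.7 [174.9 184.9  46.6   9.9] (array([0.5401, 0.2566]), array([0.1666, 0.0283]), 83.6)
tub 0.81 [180.  191.5  52.3  64.1] (array([0.4759, 0.2564]), array([0.1432, 0.1135]), 81.4)
block 0.64 [258.5 173.   45.   54.2] (array([ 0.5905, -0.0191]), array([0.1425, 0.1778]), 82.7)
block 0.26 [175.6 186.5  42.5   9.9] (array([0.5431, 0.2632]), array([0.1639, 0.0276]), 82.3)
cup 0.53 [319.7 213.7  25.1  21.9] (array([ 0.4439, -0.2275]), array([0.0957, 0.0546]), 89.8)
hook 0.96 [341.1 153.8  23.6  36. ] (array([ 0.6665, -0.3078]), array([0.0991, 0.1176]), 69.9)
cup_loop [ 0.4417 -0.1888  0.049 ] 0.011232643096439355
hook_tip [ 0.5721 -0.2985  0.1988] 0.011670797363298166
cup [ 0.4458 -0.2517  0.0021] 0.00032786274628550025
cup [ 0.5498 -0.1826  0.1349] 0.23385240202941968
hook [ 0.6827 -0.3168  0.0099] 0.006945424407341185
block [ 0.5956 -0.0187 -0.0087] 0.009583372474394416
block [ 0.6531  0.1687 -0.063 ] 0.31701006463627823
```

View pics/blk.png

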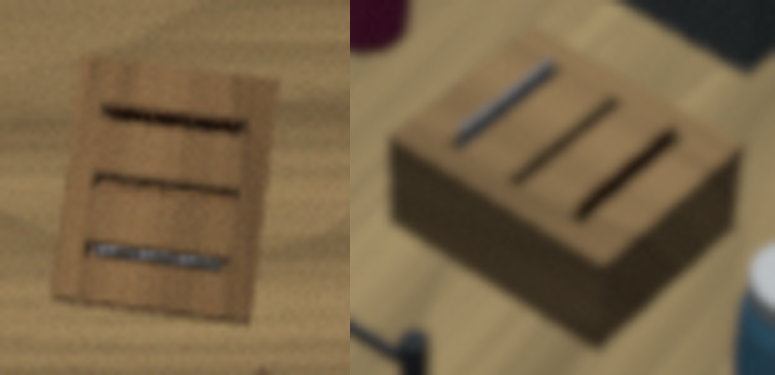

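The far slot (crop 173,118, i.e. about pixel 260,159 in the top view) is fully dark and looks free. The middle slot seems to hold a wood-coloured rib and the near one a steel rib. I'll check this with the wrist camera. Next I move above the scraper.

```bash
cat >> h.py <<'E'
def Rdown(deg):
    a=np.radians(deg);y=np.array([np.cos(a),np.sin(a),0]);z=np.array([0,0,-1.]);return np.stack([np.cross(y,z),y,z],1)
def state():
    o=observe();Rm=rot(o["ee_rot"]);return np.array(o["position"]),Rm
def plan(p1,deg,p0=None,R0=None,dec=2):
    a,b=state();p=a if p0 is None else np.array(p0);Rm=b if R0 is None else R0
    p1=np.array(p1);T=Rdown(deg);w=R.from_matrix(Rm.T@T).as_rotvec()
    n=int(np.ceil(max(np.linalg.norm(p1-p)/.02,np.linalg.norm(w)/np.radians(4))+1e-6));print("n",n)
    rows=[]
    for i in range(n):
        k=n-i;s=np.clip(np.round(Rm.T@(p1-p)/k/.02,dec),-1,1)
        w=np.clip(np.round(R.from_matrix(Rm.T@T).as_rotvec()/k/np.radians(4),dec),-1,1)
        p=p+Rm@s*.02;Rm=Rm@R.from_rotvec(w*np.radians(4)).as_matrix()
        rows.append("["+",".join("%g"%(v+0) for v in np.r_[s,w])+"]")
    for i in range(0,n,8): print("["+",".join(rows[i:i+8])+"]")
    print("end",np.round(p,4),np.degrees(np.arctan2(Rm[1,1],Rm[0,1])))
    return p,Rm
E
python3 - <<'E'
from h import *
plan([.500,.2545,.25],-6.6)
E
```

```text
n 22
[[-0.84,-0.47,-0.05,0,0,0.85],[-0.87,-0.41,-0.05,0,0,0.85],[-0.89,-0.36,-0.05,0,0,0.85],[-0.91,-0.31,-0.05,0,0,0.85],[-0.93,-0.25,-0.05,0,0,0.85],[-0.94,-0.2,-0.05,0,0,0.85],[-0.96,-0.14,-0.05,0,0,0.85],[-0.96,-0.08,-0.05,0,0,0.85]]
[[-0.97,-0.03,-0.05,0,0,0.85],[-0.96,0.03,-0.05,0,0,0.86],[-0.96,0.09,-0.06,0,0,0.85],[-0.95,0.14,-0.05,0,0,0.86],[-0.94,0.2,-0.06,0,0,0.85],[-0.93,0.26,-0.05,0,0,0.86],[-0.91,0.31,-0.06,0,0,0.85],[-0.9,0.37,-0.05,0,0,0.86]]
[[-0.87,0.42,-0.06,0,0,0.85],[-0.85,0.47,-0.05,0,0,0.86],[-0.81,0.52,-0.06,0,0,0.85],[-0.78,0.57,-0.05,0,0,0.86],[-0.75,0.61,-0.06,0,0,0.85],[-0.71,0.66,-0.05,0,0,0.86]]
end [0.5001 0.2545 0.2499] -6.613950122989867
```

```bash
python3 -m handwheel '[[-0.84,-0.47,-0.05,0,0,0.85],[-0.87,-0.41,-0.05,0,0,0.85],[-0.89,-0.36,-0.05,0,0,0.85],[-0.91,-0.31,-0.05,0,0,0.85],[-0.93,-0.25,-0.05,0,0,0.85],[-0.94,-0.2,-0.05,0,0,0.85],[-0.96,-0.14,-0.05,0,0,0.85],[-0.96,-0.08,-0.05,0,0,0.85]]'
python3 -m handwheel '[[-0.97,-0.03,-0.05,0,0,0.85],[-0.96,0.03,-0.05,0,0,0.86],[-0.96,0.09,-0.06,0,0,0.85],[-0.95,0.14,-0.05,0,0,0.86],[-0.94,0.2,-0.06,0,0,0.85],[-0.93,0.26,-0.05,0,0,0.86],[-0.91,0.31,-0.06,0,0,0.85],[-0.9,0.37,-0.05,0,0,0.86]]'
python3 -m handwheel '[[-0.87,0.42,-0.06,0,0,0.85],[-0.85,0.47,-0.05,0,0,0.86],[-0.81,0.52,-0.06,0,0,0.85],[-0.78,0.57,-0.05,0,0,0.86],[-0.75,0.61,-0.06,0,0,0.85],[-0.71,0.66,-0.05,0,0,0.86],[0,0,0,0,0,0],[0,0,0,0,0,0]]'
python3 - <<'E'
from h import *
c=get_image("wrist");save(c,"w1.png",s=1.2);print(c["position"],c["orientation"],state())
hsv=cv2.cvtColor(c["image"],cv2.COLOR_RGB2HSV)
print([(round(d["score"],2),np.round(np.array(d["rect"])*[512,384,512,384])) for d in trace("scraper","wrist")])
for d in trace("scraper","wrist")[:1]:
    k=max(cv2.findContours(d["region"].astype(np.uint8),0,2)[0],key=cv2.contourArea)[:,0]
    print(cv2.minAreaRect(np.array([onz(c,*p,.122)[:2] for p in k],np.float32)))
E
```

```text
clock: 2.62
position: [0.3289, 0.4612, 0.2349]
ee_rot: [1.304, 2.858, 0.0]
force: [0.3, 0.3, 0.4]
width: 0.998
gripper_force: 0.0
clock: 3.28
position: [0.4273, 0.3424, 0.2435]
ee_rot: [-1.944, -2.468, -0.0]
force: [0.2, -0.8, -0.4]
width: 1.0
gripper_force: 0.0
clock: 3.95
position: [0.5013, 0.2528, 0.25]
ee_rot: [2.35, 2.084, -0.0]
force: [-0.5, 0.3, -0.4]
width: 0.999
gripper_force: 0.0
[0.51039637 0.33358149 0.40714878] [ 2.83402709 -0.16863888 -0.02616579] (array([0.50053168, 0.25410729, 0.24982686]), array([[ 1.16884321e-01,  9.93145510e-01, -2.26542558e-04],
       [ 9.93145535e-01, -1.16884307e-01,  7.66571099e-05],
       [ 4.96523947e-05, -2.33949744e-04, -9.99999971e-01]]))
[(0.8, array([293., 171.,  28., 155.])), (0.62, array([ 51.,  95., 102., 123.]))]
((0.5356547236442566, 0.25879523158073425), (0.15724056959152222, 0.024269791319966316), 83.8149642944336)
```

View pics/w1.png

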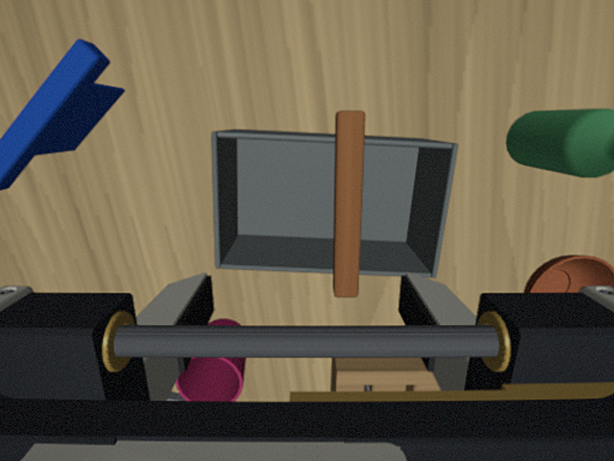

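Run:
```python
from h import *
p,r=plan([.537,.257,.25],-6.4); plan([.537,.257,.094],-6.4,p,r)
```

```text
n 2
[[0.15,0.92,-0.01,0,0,-0.02],[0.15,0.92,0,-0.01,0,-0.02]]
end [0.537  0.2569 0.2499] -6.405248366673477
n 8
[[0,0,0.97,0,0,0],[0,0,0.98,0,0,0],[0,0,0.97,0,0,0],[0,0,0.98,0,0,0],[0,0,0.97,0,0,0],[0,0,0.98,0,0,0],[0,0,0.97,0,0,0],[0,0,0.98,0,0,0]]
end [0.537  0.257  0.0939] -6.405248366673477
```

```bash
python3 -m handwheel '[[0.15,0.92,0,0,0,-0.02],[0.15,0.92,0,0,0,-0.02],[0,0,0,0,0,0],[0,0,0.6,0,0,0],[0,0,1,0,0,0],[0,0,1,0,0,0],[0,0,1,0,0,0],[0,0,1,0,0,0]]' 0.5 30
python3 -m handwheel '[[0,0,1,0,0,0],[0,0,1,0,0,0],[0,0,0.7,0,0,0],[0,0,0.5,0,0,0],[0,0,0,0,0,0],[0,0,0,0,0,0]]'
python3 -m handwheel '[[0,0,0,0,0,0],[0,0,0,0,0,0],[0,0,0,0,0,0],[0,0,0,0,0,0],[0,0,0,0,0,0],[0,0,0,0,0,0]]' 0 30
```

```text
clock: 4.77
position: [0.5365, 0.2572, 0.157]
ee_rot: [-2.341, -2.094, -0.0]
force: [-0.7, -0.3, -0.1]
width: 0.514
gripper_force: 0.0
clock: 5.27
position: [0.537, 0.2566, 0.0939]
ee_rot: [-2.342, -2.093, 0.001]
force: [-0.6, 0.2, 1.2]
width: 0.503
gripper_force: 0.0
clock: 5.77
position: [0.5377, 0.2564, 0.0945]
ee_rot: [2.343, 2.093, 0.002]
force: [-0.1, 0.3, 5.3]
width: 0.241
gripper_force: 30.0
```

```bash
python3 -m handwheel '[[0,0,-0.5,0,0,0],[0,0,-1,0,0,0],[0,0,-1,0,0,0],[0,0,-1,0,0,0],[0,0,-1,0,0,0],[0,0,-1,0,0,0],[0,0,-1,0,0,0],[0,0,-1,0,0,0]]'
python3 - <<'E'
from h import *
np.set_printoptions(precision=4,suppress=True)
t=get_image("top");s=get_image("scene")
a=cv2.resize(t["image"][135:210,225:295],None,fx=5,fy=5,interpolation=cv2.INTER_CUBIC)
b=cv2.resize(s["image"][175:250,240:325],None,fx=5,fy=5,interpolation=cv2.INTER_CUBIC)
cv2.imwrite("pics/blk2.png",np.hstack([a,b])[:,:,::-1])
for c,n,x0,y0,im in((t,"top",225,135,a),(s,"scene",240,175,b)):
    g=im.max(2)
    for th in(45,55,65,75):
        k,l,st,ce=cv2.connectedComponentsWithStats((g<th).astype(np.uint8))
        for i in range(1,k):
            if 400<st[i,4]<6000:
                P=np.array([onz(c,(x+.5)/5+x0-.5,(y+.5)/5+y0-.5,.075)[:2] for y,x in np.argwhere(l==i)],np.float32)
                r=cv2.minAreaRect(P);print(n,th,ce[i],np.array(r[0]),np.array(r[1]),r[2],P.mean(0))
E
```

```text
clock: 6.43
position: [0.537, 0.2559, 0.2454]
ee_rot: [-2.343, -2.092, 0.0]
force: [0.2, 0.3, -1.6]
width: 0.234
gripper_force: 30.0
top 55 [174.446  119.9576] [ 0.6362 -0.0244] [0.091  0.0055] 82.7716064453125 [ 0.6365 -0.0242]
top 65 [175.3797 119.9524] [ 0.6363 -0.0241] [0.0946 0.007 ] 82.80125427246094 [ 0.6365 -0.0248]
top 75 [175.81   119.8948] [ 0.6364 -0.0244] [0.0967 0.0085] 82.87944793701172 [ 0.6365 -0.0251]
scene 45 [373.0462  23.2072] [0.6113 0.1206] [0.0919 0.0627] 34.129844665527344 [0.6154 0.1325]
scene 45 [ 61.0344 360.3664] [ 0.6135 -0.2248] [0.0135 0.0196] 34.416595458984375 [ 0.6142 -0.2238]
scene 55 [23.6514 20.3793] [0.4271 0.006 ] [0.0337 0.0458] 34.10536193847656 [0.4253 0.0072]
scene 55 [371.461   24.2436] [0.6113 0.1183] [0.0945 0.0666] 34.12969207763672 [0.615 0.131]
scene 55 [274.5102 174.9971] [ 0.636  -0.0262] [0.0855 0.0052] 82.55712127685547 [ 0.6359 -0.0271]
scene 55 [290.3844 273.2228] [ 0.6816 -0.0968] [0.1072 0.0368] 81.68637084960938 [ 0.686  -0.0932]
scene 55 [186.8098 251.093 ] [ 0.6276 -0.1117] [0.017  0.0613] 85.20687866210938 [ 0.6264 -0.1119
[... 179 characters left out ...]
0.4267 0.0063]
scene 65 [274.1601 175.2846] [ 0.6358 -0.0268] [0.092  0.0072] 83.09627532958984 [ 0.6359 -0.0274]
scene 65 [ 56.6391 354.43  ] [ 0.6022 -0.226 ] [0.039  0.0291] 29.97641944885254 [ 0.6096 -0.2215]
scene 75 [25.3677 22.7566] [0.4298 0.0049] [0.0369 0.0507] 34.10555648803711 [0.4276 0.0059]
scene 75 [151.3523 108.4922] [ 0.5417 -0.0151] [0.0848 0.005 ] 82.88428497314453 [ 0.5411 -0.0182]
scene 75 [274.0262 175.4262] [ 0.6357 -0.0267] [0.095  0.0091] 83.23826599121094 [ 0.6359 -0.0275]
scene 75 [ 51.347  351.5654] [ 0.599  -0.2256] [0.0481 0.0311] 24.5872745513916 [ 0.6059 -0.2213]
scene 75 [402.0748 358.8775] [ 0.7713 -0.1111] [0.0207 0.0336] 28.79721450805664 [ 0.7719 -0.1161]
```

View pics/blk2.png

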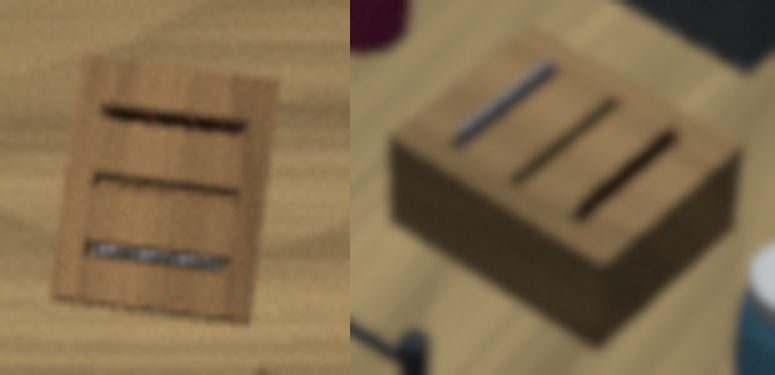

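The far slot is empty, with both cameras putting it at about (0.636, -0.0255) and yaw -7.1°. The other two slots show a steel rib and a wood rib.

Run:
```python
from h import *
p,r=plan([.636,-.0250,.20],-7.1)
```

```text
n 16
[[-0.84,0.4,0.15,0,0,0.01],[-0.84,0.4,0.15,0,0,0.01],[-0.84,0.4,0.15,0,0,0.01],[-0.84,0.4,0.15,0,0,0.01],[-0.84,0.4,0.15,0.01,0,0.01],[-0.84,0.4,0.15,0,0,0.01],[-0.84,0.4,0.15,0.01,0,0.01],[-0.84,0.41,0.15,0,-0.01,0.01]]
[[-0.84,0.41,0.15,0.01,0,0.01],[-0.84,0.41,0.14,0,-0.01,0.01],[-0.84,0.41,0.15,0.01,0,0.01],[-0.84,0.41,0.15,0,-0.01,0.01],[-0.83,0.41,0.14,0.01,0,0.01],[-0.83,0.4,0.15,0,-0.01,0.01],[-0.84,0.41,0.14,0.01,0,0.01],[-0.83,0.4,0.15,0,-0.01,0.01]]
end [ 0.6359 -0.0249  0.2   ] -7.119863221768113
```

```bash
python3 -m handwheel '[[-0.84,0.4,0.1,0,0,0.01],[-0.84,0.4,0.1,0,0,0.01],[-0.84,0.4,0.1,0,0,0.01],[-0.84,0.4,0.1,0,0,0.01],[-0.84,0.4,0.15,0,0,0.01],[-0.84,0.4,0.15,0,0,0.01],[-0.84,0.4,0.15,0,0,0.01],[-0.84,0.41,0.15,0,0,0.01]]'
python3 -m handwheel '[[-0.84,0.41,0.15,0,0,0.01],[-0.84,0.41,0.15,0,0,0.01],[-0.84,0.41,0.2,0,0,0.01],[-0.84,0.41,0.2,0,0,0.01],[-0.83,0.41,0.2,0,0,0.01],[-0.83,0.4,0.2,0,0,0.01],[-0.84,0.41,0.15,0,0,0.01],[-0.83,0.4,0.15,0,0,0.01]]'
python3 -m handwheel '[[0,0,0,0,0,0],[0,0,0,0,0,0],[0,0,0,0,0,0],[0,0,0,0,0,0]]'
python3 - <<'E'
from h import *
np.set_printoptions(precision=4,suppress=True)
p,Rm=state();print(p,np.degrees(np.arctan2(Rm[1,1],Rm[0,1])))
t=get_image("top");s=get_image("scene");w=get_image("wrist")
def crop(c):
    u,v=proj(c,[p[0],p[1],p[2]+.03]).astype(int);u=np.clip(u,40,470);v=np.clip(v,40,340)
    return cv2.resize(c["image"][v-40:v+40,u-40:u+40],(400,400),interpolation=cv2.INTER_CUBIC),u-40,v-40
a,au,av=crop(t);b,bu,bv=crop(s);print(au,av,bu,bv)
cv2.imwrite("pics/hold.png",np.hstack([a,b])[:,:,::-1]);cv2.imwrite("pics/holdw.png",w["image"][:,:,::-1])
zc=p[2]+.017
for c,n in((t,"top"),(s,"scene"),(w,"wrist")):
    h=cv2.cvtColor(c["image"],cv2.COLOR_RGB2HSV)
    for d in trace("scraper",n):
        print(n,round(d["score"],2),np.round(np.array(d["rect"])*[512,384,512,384],1))
# predicted handle-end pixels (top face)
for e in(-.08,.08):
    q=np.array([p[0],p[1],p[2]+.028])+Rm[:,0]*e
    print([ (n,proj(c,q)) for c,n in((t,"top"),(s,"scene"),(w,"wrist"))])
E
```

```text
clock: 7.2
position: [0.5853, 0.1143, 0.2231]
ee_rot: [-2.348, -2.086, 0.002]
force: [0.9, 0.0, -0.6]
width: 0.243
gripper_force: 30.0
clock: 7.87
position: [0.6338, -0.0262, 0.1949]
ee_rot: [-2.354, -2.079, 0.002]
force: [0.8, 0.1, -1.9]
width: 0.234
gripper_force: 30.0
clock: 8.2
position: [0.634, -0.024, 0.1957]
ee_rot: [-2.352, -2.081, -0.0]
force: [0.9, -0.4, -1.3]
width: 0.237
gripper_force: 30.0
[ 0.634  -0.024   0.1957] -7.0137810599378865
218 113 257 130
top 0.78 [149.2 261.4  31.4  46.9]
top 0.63 [277.9 156.3   6.5   3.2]
scene 0.72 [291.7 187.   30.2  33.9]
scene 0.61 [264.3 119.7  38.7  22.6]
wrist 0.81 [256.7 215.7  50.9 229.7]
[('top', array([283.6623, 156.9733])), ('scene', array([279.341 , 184.3351])), ('wrist', array([255.4087, 389.7654]))]
[('top', array([233.4956, 151.0376])), ('scene', array([313.7529, 157.6822])), ('wrist', array([256.0731, 103.1415]))]
```

View pics/hold.png

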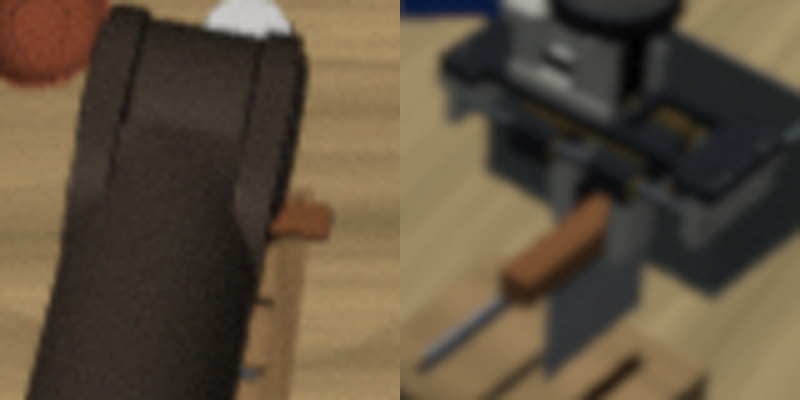

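View pics/holdw.png

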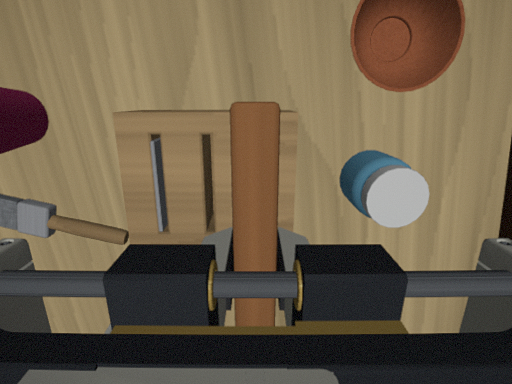

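Run:
```python
from h import *
np.set_printoptions(precision=1,suppress=True,linewidth=220)
w=get_image("wrist");im=w["image"]
S=np.array([.636,-.0255]);a=np.radians(-7.1);ex=np.array([np.cos(a),np.sin(a)]);ey=np.array([-np.sin(a),np.cos(a)])
for n,o in(("near",-.096),("mid",-.048),("far",0)):
    for z,hx,hy in((.075,.0045,.05),(.085,.002,.045)):
        print(n,z,[proj(w,np.r_[S+ex*(o+i*hx)+ey*j*hy,z]).round(1).tolist() for i in(-1,1) for j in(1,-1)])
for v in(140,160,180,200,220): print(v,"mid",[tuple(int(k) for k in im[v,u]) for u in range(198,218,1)])
for u in (207,208): print("col",u,[int(im[v,u].max()) for v in range(120,245,2)])
```

```text
near 0.075 [[149.6, 136.0], [159.6, 234.2], [159.2, 136.0], [168.3, 234.2]]
near 0.085 [[149.1, 142.9], [158.5, 233.9], [153.5, 142.9], [162.5, 233.9]]
mid 0.075 [[201.0, 136.0], [206.1, 234.3], [210.7, 136.0], [214.8, 234.4]]
mid 0.085 [[202.1, 142.9], [206.8, 234.1], [206.6, 142.9], [210.8, 234.1]]
far 0.075 [[252.7, 136.0], [252.7, 234.4], [262.4, 136.0], [261.5, 234.5]]
far 0.085 [[255.4, 142.9], [255.2, 234.2], [259.8, 142.9], [259.2, 234.2]]
140 mid [(143, 119, 85), (133, 112, 79), (126, 106, 74), (98, 79, 53), (64, 52, 34), (57, 48, 39), (56, 44, 27), (57, 49, 33), (59, 46, 28), (57, 47, 30), (58, 51, 35), (57, 46, 30), (115, 92, 66), (127, 106, 75), (125, 104, 71), (136, 114, 82), (142, 117, 84), (142, 119, 88), (143, 119, 86), (139, 117, 83)]
160 mid [(151, 126, 90), (151, 126, 92), (142, 118, 85), (132, 110, 76), (103, 82, 56), (69, 60, 42), (59, 47, 33), (61, 49, 34), (58, 45, 33), (56, 47, 28), (58, 51, 36), (46, 36, 21), (60, 48, 34), (125, 104, 72), (138, 117, 85), (137, 114, 80), (149, 126, 90), (153, 130, 93), (154, 129, 96), (153, 129, 94)]
180 mid [(151, 125, 90), (
[... 753 characters left out ...]
 22), (46, 37, 26), (45, 37, 26), (78, 67, 44), (89, 73, 52), (89, 73, 52), (90, 73, 50), (106, 86, 60), (123, 102, 75), (141, 118, 84), (145, 121, 86)]
col 207 [148, 145, 144, 150, 147, 147, 120, 61, 60, 62, 57, 60, 61, 58, 54, 63, 55, 60, 54, 58, 56, 56, 52, 58, 53, 52, 52, 53, 56, 47, 48, 53, 52, 52, 60, 51, 57, 50, 55, 56, 50, 57, 56, 54, 56, 50, 54, 52, 55, 49, 44, 49, 53, 54, 68, 82, 113, 128, 111, 104, 106, 109, 68]
col 208 [145, 145, 148, 148, 150, 147, 127, 59, 59, 54, 58, 55, 48, 58, 56, 59, 60, 52, 54, 56, 58, 55, 57, 56, 50, 54, 54, 49, 56, 52, 56, 48, 53, 53, 49, 54, 54, 56, 55, 54, 54, 57, 52, 56, 49, 51, 52, 43, 44, 44, 46, 42, 62, 69, 82, 83, 116, 127, 107, 101, 105, 110, 72]
```

The wrist view contradicts my guess: the middle slot (cols 203–212, rows 133–228) is dark across its full 9 mm. The held handle hides the far slot, so I'll shift sideways to look at both before inserting.

```bash
python3 -m handwheel '[[0,-0.8,-0.5,0,0,0],[0,-0.8,-0.5,0,0,0],[0,-0.8,-0.5,0,0,0],[0,-0.8,-0.5,0,0,0],[0,-0.8,0,0,0,0],[0,0,0,0,0,0],[0,0,0,0,0,0]]'
python3 - <<'E'
from h import *
np.set_printoptions(precision=1,suppress=True,linewidth=220)
w=get_image("wrist");im=w["image"]
S=np.array([.636,-.0255]);a=np.radians(-7.1);ex=np.array([np.cos(a),np.sin(a)]);ey=np.array([-np.sin(a),np.cos(a)])
q=[proj(w,np.r_[S+ex*o+ey*j*.05,.075]) for o in(-.096,-.048,0) for j in(1,-1)];print(np.array(q))
lo=np.maximum(np.min(q,0).astype(int)-30,0);hi=np.max(q,0).astype(int)+30
print(lo,hi);save(w,"w3.png",(lo[0],lo[1],hi[0],hi[1]),s=3)
E
```

```text
clock: 9.13
position: [0.5547, -0.0151, 0.2363]
ee_rot: [-2.354, -2.08, -0.002]
force: [1.1, -0.0, -0.9]
width: 0.241
gripper_force: 30.0
[[242.1 131.5]
 [243.1 219.3]
 [287.5 131.6]
 [284.6 219.4]
 [332.7 131.8]
 [326.  219.4]]
[212 101] [362 249]
```

View pics/w3.png

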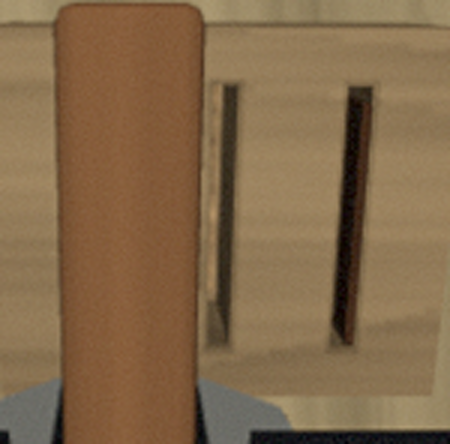

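The middle slot is the free one: in the crop (cols 207–240, rows 83–348) I see only its inner wall and end. The far slot holds a dark reddish rib that rises above the block (top strip at about cols 360–372, rows 98–345). The middle slot is at about (0.589, -0.017).

Run:
```python
from h import *
plan([.5887,-.0166,.170],-7.1)
```

```text
n 4
[[0.03,0.42,0.83,0,0,0],[0.04,0.41,0.83,0,0,0],[0.03,0.42,0.82,0.01,0,0],[0.04,0.41,0.83,0,-0.01,0.01]]
end [ 0.5887 -0.0165  0.17  ] -7.113886459783559
```

```bash
python3 -m handwheel '[[0.03,0.42,0.83,0,0,0],[0.04,0.41,0.83,0,0,0],[0.03,0.42,0.83,0,0,0],[0.04,0.41,0.83,0,0,0],[0,0,0,0,0,0],[0,0,0,0,0,0],[0,0,0,0,0,0]]'
python3 - <<'E'
from h import *
plan([.5887,-.0166,.155],-7.1,dec=3)
np.set_printoptions(precision=1,suppress=True,linewidth=220)
w=get_image("wrist");p,Rm=state();print(p)
for e in (.08,): print("handle end",proj(w,p+Rm@np.array([-e,0,-.028])),proj(w,p+Rm@np.array([e,0,-.028])))
a=np.radians(-7.1);ex=np.array([np.cos(a),np.sin(a)]);ey=np.array([-np.sin(a),np.cos(a)])
S=np.array([.5887,-.0166]);q=[proj(w,np.r_[S+ex*o+ey*j*.05,.075]) for o in(-.048,0,.048) for j in(1,-1)];print(np.array(q))
save(w,"w4.png",(150,60,362,260),s=3)
E
```

```text
clock: 9.77
position: [0.5885, -0.0171, 0.1699]
ee_rot: [2.355, 2.079, -0.0]
force: [-0.2, 1.1, -1.1]
width: 0.238
gripper_force: 30.0
n 1
[[0.027,0.004,0.744,0.002,0.006,-0.005]]
end [ 0.5887 -0.0166  0.155 ] -7.098462201073177
[ 0.6 -0.   0.2]
handle end [255.8 390.9] [256.6 103.3]
[[198.8 138.4]
 [204.7 245.3]
 [255.7 138.4]
 [255.6 245.4]
 [312.7 138.5]
 [306.4 245.4]]
```

View pics/w4.png

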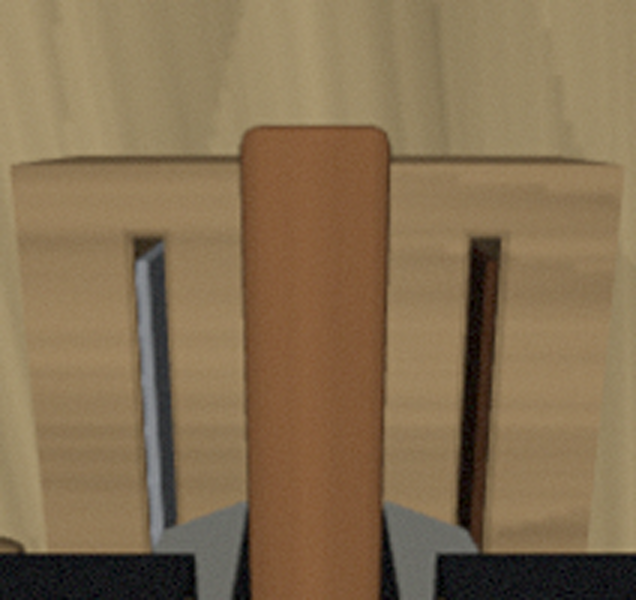

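The handle (centre col 315) sits over the midpoint between the two ribbed slots (148 and 486), within about 0.5 mm. I'll lower it.

```bash
python3 -m handwheel '[[0.02,0.02,0.6,0,0,0],[0,0,0.6,0,0,0],[0,0,0.3,0,0,0],[0,0,0.3,0,0,0],[0,0,0,0,0,0]]'
python3 -m handwheel '[[0,0,0.3,0,0,0],[0,0,0.3,0,0,0],[0,0,0.3,0,0,0],[0,0,0,0,0,0]]'
```

```text
clock: 10.23
position: [0.5876, -0.0163, 0.1319]
ee_rot: [-2.353, -2.079, 0.003]
force: [-1.2, 0.6, -1.1]
width: 0.238
gripper_force: 30.0
clock: 10.57
position: [0.5879, -0.0163, 0.1142]
ee_rot: [-2.354, -2.079, 0.002]
force: [-0.7, -0.6, -1.8]
width: 0.237
gripper_force: 30.0
```

```bash
python3 -m handwheel '[[0,0,0.4,0,0,0],[0,0,0.4,0,0,0],[0,0,0.2,0,0,0],[0,0,0,0,0,0],[0,0,0,0,0,0]]'
python3 -m handwheel '[[0,0,0.1,0,0,0],[0,0,0.1,0,0,0],[0,0,0,0,0,0]]'
```

```text
clock: 10.98
position: [0.5885, -0.0165, 0.0952]
ee_rot: [-2.355, -2.079, 0.001]
force: [1.3, 0.8, -1.2]
width: 0.236
gripper_force: 30.0
clock: 11.23
position: [0.589, -0.0165, 0.0916]
ee_rot: [2.354, 2.079, 0.001]
force: [0.5, 0.8, -2.5]
width: 0.235
gripper_force: 30.0
```

```bash
python3 -m handwheel '[[0,0,0.05,0,0,0],[0,0,0.05,0,0,0],[0,0,0,0,0,0]]'
python3 -m handwheel '[[0,0,0.05,0,0,0],[0,0,0.05,0,0,0],[0,0,0,0,0,0]]'
```

```text
clock: 11.48
position: [0.5895, -0.0166, 0.0914]
ee_rot: [2.354, 2.079, 0.003]
force: [-3.9, 0.2, 17.5]
width: 0.235
gripper_force: 30.0
clock: 11.73
position: [0.5912, -0.0168, 0.0911]
ee_rot: [2.353, 2.077, 0.008]
force: [-5.0, 0.0, 29.4]
width: 0.241
gripper_force: 30.0
```

```bash
python3 -m handwheel '[[0,0,-0.1,0,0,0],[0,0,0,0,0,0],[0,0,0,0,0,0],[0,0,0,0,0,0]]' 0.45
python3 -m handwheel '[[0,0,-0.5,0,0,0],[0,0,-1,0,0,0],[0,0,-1,0,0,0],[0,0,-1,0,0,0],[0,0,-1,0,0,0],[0,0,-1,0,0,0],[0,0,-1,0,0,0],[0,0,-1,0,0,0]]'
python3 - <<'E'
from h import *
np.set_printoptions(precision=4,suppress=True)
t=get_image("top");s=get_image("scene");p,Rm=state();print(p)
P=lambda d:np.array(d["point"])*[512,384]
for l in("cup_loop","hook_tip","cup","hook"):
    a=place_of(l,"top");b=place_of(l,"scene")
    print(l,[(round(d["score"],2),P(d)) for d in a[:2]],[(round(d["score"],2),P(d)) for d in b[:2]])
    for x in a[:1]:
        for y in b[:1]: print("  tri",*tri(t,P(x),s,P(y)))
ts=t["image"].copy()
def up(c,u0,v0,u1,v1,f=5): return cv2.resize(c["image"][v0:v1,u0:u1],None,fx=f,fy=f,interpolation=cv2.INTER_CUBIC)
A=up(t,295,125,375,245);B=up(s,185,195,265,315)
cv2.imwrite("pics/hk.png",np.hstack([A,B])[:,:,::-1])
for l in ("scraper",): print([(round(d["score"],2),np.round(np.array(d["rect"])*[512,384,512,384])) for d in find_in(l,"scene")],proj(s,[.5887,-.0166,.108]))
E
```

```text
clock: 12.07
position: [0.5885, -0.0163, 0.0893]
ee_rot: [-2.354, -2.08, 0.0]
force: [-0.8, 0.6, 1.1]
width: 0.439
gripper_force: 0.0
clock: 12.73
position: [0.5884, -0.0166, 0.241]
ee_rot: [2.355, 2.079, -0.0]
force: [0.6, 0.6, -0.9]
width: 0.451
gripper_force: 0.0
[ 0.5903 -0.0168  0.2433]
cup_loop [(0.66, array([310.4768, 214.3872]))] [(0.8, array([203.7248, 220.608 ]))]
  tri [ 0.4366 -0.2056  0.0642] 0.015511810075467312
hook_tip [(0.93, array([344.4224, 173.184 ]))] [(0.86, array([218.2144, 224.4096]))]
  tri [ 0.5703 -0.3012  0.2028] 0.009646328509466333
cup [(0.64, array([322.816, 211.2  ]))] [(0.66, array([203.008 , 240.8064])), (0.43, array([279.6032, 217.1136]))]
  tri [ 0.4539 -0.2479  0.0238] 0.0005450948052117336
hook [(0.7, array([342.3744, 148.4928]))] [(0.56, array([250.7776, 294.6816])), (0.45, array([243.9168, 182.0928]))]
  tri [ 0.6788 -0.3223  0.0133] 0.0010451694756384367
[(0.9, array([283., 197.,  38.,  32.])), (0.51, array([253., 113.,  20.,   5.]))] [283.5038 193.7229]
```

View pics/hk.png

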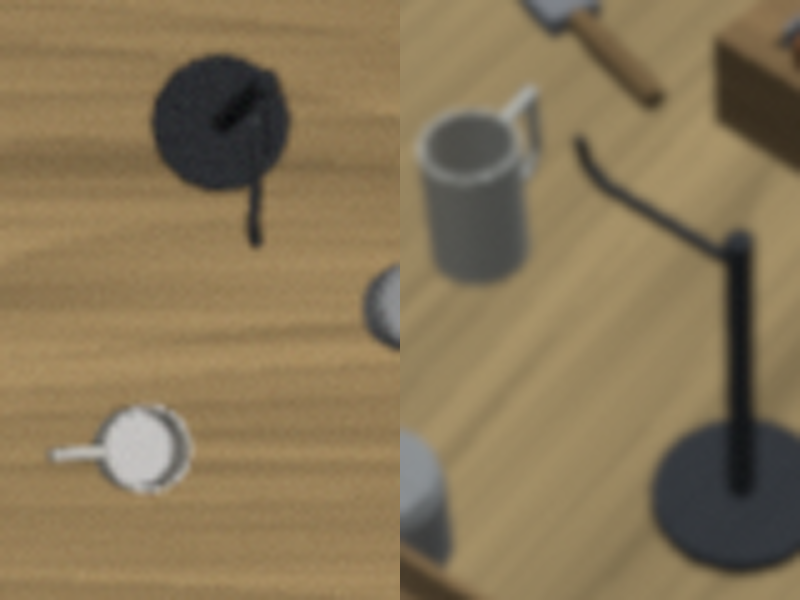

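```bash
cat > m.py <<'E'
from h import *
np.set_printoptions(precision=4,suppress=True)
t=get_image("top");s=get_image("scene")
T=lambda x,y:(x/5+294.6,y/5+124.6);S=lambda x,y:((x-400)/5+184.6,y/5+194.6)
print("base",onz(t,*T(221,122),.012),onz(s,*S(740,490),.012))
print("posttop",onz(t,*T(262,76),.21),onz(s,*S(738,240),.21),tri(t,T(262,76),s,S(738,240)))
print("tip",onz(t,*T(256,242),.214),onz(s,*S(581,140),.214),tri(t,T(256,242),s,S(581,140)))
print("rim",onz(t,*T(146,448),.09),onz(s,*S(470,145),.09))
print("hend",onz(t,*T(54,455),.083),onz(s,*S(533,92),.083),tri(t,T(54,455),s,S(533,92)))
# colour-based fits, top
im=t["image"].astype(int);sub=im[125:245,295:375]
h=cv2.cvtColor(sub.astype(np.uint8),cv2.COLOR_RGB2HSV)
dk=(h[...,2]<75).astype(np.uint8);k,l,st,ce=cv2.connectedComponentsWithStats(dk);print("dark",st[1:],ce[1:])
wt=((h[...,1]<45)&(h[...,2]>110)).astype(np.uint8);k,l,st,ce=cv2.connectedComponentsWithStats(wt);print("white",st[1:],ce[1:])
E
python3 m.py
```

```text
base [ 0.6776 -0.3092  0.012 ] [ 0.678  -0.3133  0.012 ]
posttop [ 0.6805 -0.3067  0.21  ] [ 0.6779 -0.3126  0.21  ] (array([ 0.6787, -0.3088,  0.2072]), np.float64(0.005610315082546631))
tip [ 0.5737 -0.3008  0.214 ] [ 0.5752 -0.3038  0.214 ] (array([ 0.5736, -0.3014,  0.2112]), np.float64(0.0006683761326078473))
rim [ 0.4431 -0.2439  0.09  ] [ 0.4438 -0.2475  0.09  ]
hend [ 0.4385 -0.1815  0.083 ] [ 0.4417 -0.1867  0.083 ] (array([ 0.4382, -0.1822,  0.0775]), np.float64(0.0007655628488337484))
dark [[ 31  11  27  38 592]
 [ 74  64   5   5   8]] [[43.9443 24.8953]
 [76.     66.375 ]]
white [[ 76  53   4  14  38]
 [ 10  81  28  17 263]] [[77.9211 59.7632]
 [26.8935 89.1901]]
```

Run:
```python
from h import *
p,r=plan([.4435,-.2457,.17],4)
```

```text
n 14
[[-0.88,-0.41,0.25,0,0,-0.2],[-0.87,-0.42,0.25,0,0,-0.2],[-0.86,-0.44,0.25,0,0,-0.2],[-0.86,-0.45,0.25,0,0,-0.2],[-0.85,-0.46,0.25,0,0,-0.2],[-0.85,-0.47,0.25,0,0,-0.2],[-0.84,-0.49,0.25,0,0,-0.2],[-0.83,-0.5,0.25,0,0,-0.2]]
[[-0.82,-0.51,0.24,0,0,-0.2],[-0.82,-0.52,0.25,0,0,-0.19],[-0.81,-0.53,0.24,0,0,-0.2],[-0.8,-0.54,0.25,0,0,-0.19],[-0.8,-0.55,0.24,0,0,-0.2],[-0.79,-0.56,0.25,-0.01,0,-0.19]]
end [ 0.4435 -0.2457  0.1699] 3.9800422033772667
```

```bash
python3 -m handwheel '[[-0.88,-0.41,0,0,0,-0.2],[-0.87,-0.42,0,0,0,-0.2],[-0.86,-0.44,0,0,0,-0.2],[-0.86,-0.45,0.2,0,0,-0.2],[-0.85,-0.46,0.3,0,0,-0.2],[-0.85,-0.47,0.3,0,0,-0.2],[-0.84,-0.49,0.3,0,0,-0.2],[-0.83,-0.5,0.3,0,0,-0.2]]' 1 20
python3 -m handwheel '[[-0.82,-0.51,0.3,0,0,-0.2],[-0.82,-0.52,0.4,0,0,-0.2],[-0.81,-0.53,0.4,0,0,-0.2],[-0.8,-0.54,0.4,0,0,-0.2],[-0.8,-0.55,0.3,0,0,-0.2],[-0.79,-0.56,0.25,0,0,-0.2],[0,0,0,0,0,0],[0,0,0,0,0,0]]'
python3 - <<'E'
from h import *
np.set_printoptions(precision=4,suppress=True)
w=get_image("wrist");p,Rm=state();print(p)
for l in("cup","cup_loop"): print(l,[(round(d["score"],2),np.array(d["point"])*[512,384]) for d in place_of(l,"wrist")[:2]])
for d in trace("cup","wrist")[:2]:
    print(round(d["score"],2),np.round(np.array(d["rect"])*[512,384,512,384],1))
    m=d["region"];print([(v,np.flatnonzero(m[v])[[0,-1]].tolist()) for v in range(0,384,12) if m[v].any()])
a=np.radians(4);ex=np.array([np.cos(a),np.sin(a),0]);ey=np.array([-np.sin(a),np.cos(a),0]);C=np.array([.4435,-.2457,0])
for n,q in(("rim+x",[.03,0,.09]),("rim-x",[-.03,0,.09]),("rim+y",[0,.03,.09]),("hout",[0,.066,.084]),("hin",[0,.03,.084]),("loop",[0,.044,.051]),("org",[0,0,0])):
    print(n,proj(w,C+ex*q[0]+ey*q[1]+np.array([0,0,q[2]])))
plan([.4435,-.2457,.059],4)
E
```

```text
clock: 14.05
position: [0.5052, -0.1482, 0.2113]
ee_rot: [2.234, 2.209, 0.0]
force: [0.3, -1.4, 0.3]
width: 0.974
gripper_force: 0.0
clock: 14.72
position: [0.4431, -0.2466, 0.1704]
ee_rot: [-2.143, -2.296, 0.0]
force: [0.6, -0.2, -0.1]
width: 0.998
gripper_force: 0.0
[ 0.4439 -0.2457  0.1705]
cup [(0.88, array([253.4912, 173.4144]))]
cup_loop [(0.95, array([251.904 , 142.8096]))]
0.6 [255.2 172.6  70.3 116.4]
[(120, [250, 258]), (132, [250, 258]), (144, [250, 258]), (156, [234, 274]), (168, [228, 280]), (180, [224, 285]), (192, [220, 288]), (204, [221, 288]), (216, [226, 282]), (228, [242, 265])]
rim+x [291.6867 199.9567]
rim-x [220.7086 199.9263]
rim+y [256.2484 165.069 ]
hout [256.2887 119.2912]
hin [256.2231 163.5706]
loop [256.1226 141.4757]
org [255.9292 174.5072]
n 6
[[-0.01,-0.01,0.93,0,0,0.01],[-0.01,-0.01,0.93,0,0,0.01],[0,-0.01,0.93,0,0,0.01],[-0.01,-0.01,0.93,0,0,0.01],[0,-0.01,0.93,0,0,0],[-0.01,-0.01,0.93,0.01,0,0.01]]
end [ 0.4435 -0.2458  0.0591] 3.9842348452112275
```

```bash
python3 -m handwheel '[[0.1,-0.05,0.6,0,0,0],[0.05,-0.05,0.95,0,0,0],[0,0,0.95,0,0,0],[0,0,0.95,0,0,0],[0,0,0.95,0,0,0],[0,0,0.7,0,0,0],[0,0,0.5,0,0,0],[0,0,0,0,0,0]]'
python3 -m handwheel '[[0,0,0,0,0,0],[0,0,0,0,0,0],[0,0,0,0,0,0],[0,0,0,0,0,0],[0,0,0,0,0,0],[0,0,0,0,0,0]]' 0 20
```

```text
clock: 15.58
position: [0.4411, -0.2418, 0.057]
ee_rot: [-2.138, -2.299, 0.001]
force: [-0.4, 0.2, 0.2]
width: 1.0
gripper_force: 0.0
clock: 16.08
position: [0.4419, -0.2429, 0.059]
ee_rot: [2.14, 2.299, 0.001]
force: [0.4, -0.0, 3.0]
width: 0.636
gripper_force: 20.0
```

```bash
python3 - <<'E'
from h import *
np.set_printoptions(precision=4,suppress=True)
t=get_image("top");s=get_image("scene")
print("goblet",onz(s,296.7,355,0),tri(t,(371,87),s,(300,302)))
p,Rm=state();print(p)
q=p+[0,0,.05]
a,r=plan([.5246,-.3394,.209],-4.4,q,Rm)
plan([.5246+.087*.997,-.3394-.087*.077,.209],-4.4,a,r)
E
python3 -m handwheel '[[0,0,-0.3,0,0,0],[0,0,-0.5,0,0,0],[0,0,-0.7,0,0,0],[0,0,-1,0,0,0],[0,0,0,0,0,0],[0,0,0,0,0,0]]'
```

```text
goblet [ 0.8693 -0.4006  0.    ] (array([ 0.8575, -0.3897,  0.1954]), np.float64(0.0025702814307488487))
[ 0.442  -0.243   0.0589]
n 9
[[-0.57,0.42,-0.56,0,0,0.24],[-0.56,0.43,-0.55,0,0,0.24],[-0.55,0.44,-0.56,0,0,0.24],[-0.55,0.45,-0.55,0,0,0.23],[-0.54,0.46,-0.56,0,0,0.24],[-0.53,0.46,-0.55,0,0,0.23],[-0.52,0.47,-0.56,0,0,0.24],[-0.51,0.48,-0.55,0.01,0,0.23]]
[[-0.51,0.5,-0.56,0,0,0.24]]
end [ 0.5247 -0.3394  0.209 ] -4.4153693886129775
n 5
[[0,0.87,0,0,0,0],[0,0.87,0,0,0,0],[0,0.87,0,0,0,0],[0,0.87,0,0,0,0],[0,0.87,0,0,0,0]]
end [ 0.6114 -0.3461  0.209 ] -4.4153693886129775
clock: 16.68
position: [0.4423, -0.2431, 0.1097]
ee_rot: [2.139, 2.298, 0.002]
force: [0.1, 0.2, -1.5]
width: 0.637
gripper_force: 20.0
```

```bash
python3 -m handwheel '[[-0.57,0.42,-0.56,0,0,0.24],[-0.56,0.43,-0.55,0,0,0.24],[-0.55,0.44,-0.56,0,0,0.24],[-0.55,0.45,-0.55,0,0,0.23],[-0.54,0.46,-0.56,0,0,0.24],[-0.53,0.46,-0.55,0,0,0.23],[-0.52,0.47,-0.56,0,0,0.24],[-0.51,0.48,-0.55,0,0,0.23]]'
python3 -m handwheel '[[-0.51,0.5,-0.56,0,0,0.24],[0,0,0,0,0,0],[0,0,0,0,0,0],[0,0,0,0,0,0]]'
python3 - <<'E'
from h import *
np.set_printoptions(precision=4,suppress=True)
t=get_image("top");s=get_image("scene");w=get_image("wrist");p,Rm=state();print(p,np.degrees(np.arctan2(Rm[1,1],Rm[0,1])))
P=lambda d:np.array(d["point"])*[512,384]
loop=p+Rm@np.array([-.044,0,.008])
for l,q in(("cup_loop",loop),("hook_tip",np.array([.573,-.299,.212]))):
    for c,n in((t,"top"),(s,"scene"),(w,"wrist")):
        print(l,n,[(round(d["score"],2),P(d)) for d in place_of(l,n)[:2]],"pred",proj(c,q))
print("loop",loop)
# wrist: cup region and dark hook pixels near predicted tip
u,v=proj(w,[.573,-.299,.212]).astype(int);g=w["image"].max(2)
for y in range(v-24,v+30,4): print(y,"".join("#" if g[y,x]<60 else "+" if g[y,x]<95 else "." for x in range(u-40,min(u+90,512),1)))
for d in trace("hook","wrist")[:2]:
    m=d["region"];print(round(d["score"],2),np.array(d["rect"])*[512,384,512,384],[(y,np.flatnonzero(m[y])[[0,-1]].tolist()) for y in range(0,384,10) if m[y].any()])
E
```

```text
clock: 17.35
position: [0.5149, -0.3286, 0.1968]
ee_rot: [-2.287, -2.151, 0.001]
force: [0.1, -0.2, -1.3]
width: 0.637
gripper_force: 20.0
clock: 17.68
position: [0.5234, -0.3384, 0.2071]
ee_rot: [-2.303, -2.133, 0.001]
force: [0.3, 0.1, -1.5]
width: 0.634
gripper_force: 20.0
[ 0.5237 -0.3383  0.2076] -4.38128636715625
cup_loop top [(0.56, array([267.6224, 125.184 ])), (0.48, array([343.296 , 186.7008]))] pred [370.6304 189.9395]
cup_loop scene [(0.91, array([209.408 , 216.9984]))] pred [184.6121 236.3431]
cup_loop wrist [(0.74, array([257.6896, 175.7952]))] pred [255.9658 299.7912]
hook_tip top [(0.89, array([342.784 , 173.1072]))] pred [345.1447 173.2614]
hook_tip scene [(0.86, array([218.0096, 223.7952])), (0.23, array([307.9168, 168.3072]))] pred [221.2993 221.7255]
hook_tip wrist [(0.85, array([346.4192, 179.0976]))] pred [343.4695 176.2386]
loop [ 0.5203 -0.3822  0.1995]
152 .......................................##++++++++++++++++++#+++++##+#+++++#++++++++#++++++###++##++++++###########################
156 ........................................+##+++++++#+++++++++++#++#+++++
[... 1194 characters left out ...]
................................................................................
196 ..................................................................................................................................
200 ..................................................................................................................................
204 ..................................................................................................................................
0.87 [421.5296 141.888  176.6912  92.3904] [(100, [362, 409]), (110, [350, 419]), (120, [344, 423]), (130, [341, 424]), (140, [340, 427]), (150, [342, 469]), (160, [346, 511]), (170, [338, 511]), (180, [337, 511])]
```

Run:
```python
from h import *
np.set_printoptions(precision=1,suppress=True)
t=get_image("top");s=get_image("scene");w=get_image("wrist");p,Rm=state()
f=lambda y,z:p+Rm@np.array([y,0,.059-z])
for n,c in(("top",t),("scene",s),("wrist",w)):
    print(n,"loop",proj(c,f(.044,.051)),[np.array(d["point"])*[512,384] for d in place_of("cup_loop",n)[:2]])
print("handle top bar out/in",proj(w,f(.066,.084)),proj(w,f(.03,.084)),"rim+-y",proj(w,f(.03,.09)),proj(w,f(-.03,.09)))
for d in trace("cup","wrist")[:1]:
    m=d["region"];print([(y,np.flatnonzero(m[y])[[0,-1]].tolist()) for y in range(0,384,6) if m[y].any()])
g=w["image"].max(2)
for x in(380,400,420,440,460): print(x,"".join("#" if g[y,x]<60 else "+" if g[y,x]<95 else "." for y in range(100,200)))
u=np.array([.997,-.077,0]);T=np.array([.573,-.299,.19])
for k in(.02,.04,.06): print("rod pred",k,proj(w,T+u*k+[0,.004,.0]),proj(w,T+u*k-[0,.004,.0]))
```

```text
top loop [343.6 187.7] [array([341.9, 184.2]), array([173.9, 125.8])]
scene loop [208.5 217.2] [array([207.2, 216.5]), array([251. , 295.9])]
wrist loop [256.  168.8] [array([257. , 172.7])]
handle top bar out/in [256.3 136.5] [256.1 212.8] rim+-y [256.2 217.5] [255.9 324.6]
380 #++#+#+++++++#+++++++#++#++#+##############+++++#+#+++++#++++####++++++####.........................
400 ##+#++#+#+##+#++++++++++#+++++++##################++#++#+++#######++++++##+.........................
420 ................+++++#++++#+#+##+++++##################+......+##+#+#+++##+.........................
440 ..........................................+######################+#+++#+##+.........................
460 ...............................................##################++###++##+.........................
rod pred 0.02 [364.2 158.7] [363.8 171.7]
rod pred 0.04 [397.1 158.9] [396.3 171.8]
rod pred 0.06 [429.8 159. ] [428.5 171.9]
```

```bash
python3 -m handwheel '[[-0.25,0,0,0,0,0],[0,0.5,0,0,0,0],[0,0.5,0,0,0,0],[0,0.5,0,0,0,0],[0,0.5,0,0,0,0],[0,0,0,0,0,0]]'
python3 -m handwheel '[[0,0.5,0,0,0,0],[0,0.5,0,0,0,0],[0,0.5,0,0,0,0],[0,0.5,0,0,0,0],[0,0.4,0,0,0,0],[0,0,0,0,0,0],[0,0,0,0,0,0]]'
python3 - <<'E'
from h import *
np.set_printoptions(precision=1,suppress=True)
w=get_image("wrist");s=get_image("scene");p,Rm=state();print(p.round(4))
f=lambda y,z:p+Rm@np.array([y,0,.059-z])
print("wrist loop",proj(w,f(.044,.051)),[np.array(d["point"])*[512,384] for d in place_of("cup_loop","wrist")[:1]],"tip",[np.array(d["point"])*[512,384] for d in place_of("hook_tip","wrist")[:1]],proj(w,[.573,-.3005,.212]))
h=cv2.cvtColor(w["image"],cv2.COLOR_RGB2HSV);g=w["image"].max(2)
for x in(200,215,230,240,247,256,265,272,282,300): print(x,"".join("#" if g[y,x]<60 else "+" if g[y,x]<95 else "W" if h[y,x,1]<45 else "." for y in range(110,230)))
E
```

```text
clock: 19.03
position: [0.5668, -0.3465, 0.208]
ee_rot: [2.302, 2.137, 0.001]
force: [0.9, -0.5, -2.8]
width: 0.636
gripper_force: 20.0
clock: 19.62
position: [0.6117, -0.351, 0.2081]
ee_rot: [-2.305, -2.134, 0.001]
force: [-1.1, -0.3, -1.0]
width: 0.636
gripper_force: 20.0
[ 0.6 -0.4  0.2]
wrist loop [254.9 169.5] [array([256.8, 176.1])] tip [array([178.3, 169.1])] [175.7 167.4]
200 .............................................+###+++#++###+.................................................W+W+WWWWWW++
215 ............................................+#++++++++###............................................W++++W+WW+WWWWWWWWW
230 ............................................+#++++++++###..................WWWWWWWWWWWWWWWWWWWWWWWWWWWWWWWWWWWWWWWWWWWWW
240 ............................................+#++++++++###...........WWWWWWWWWWWWWWWWWWWWWWWWWWWWWWWWWWWWWWWWWWWWWWWWWWWW
247 ...................................WWWWWWWWWWWWWWWWWWWWWWWWWWWWWWWWWWWWWWWWWWWWWWWWWWWWWWWWWWWWWWWWWWWWWWWWWWWWWWWWWWWWW
256 ....................WWWWWWWWWWWWWWWWWWWWWWWWWWWWWWWWWWWWWWWWWWWWWWWWWWWWWWWWWWWWWWWWWWWWWWWWWWWWWWWWWWWWWWWWWWWWWWWWWWWW
265 ............................................+#+##++++####..........WWWWWWWWWWWWWWWWWWWWWWWWWWWWWWWWWWWWWWWWWWWWWWWWWWWWW
272 #+++++++++++++#+++++++++++++++++++++++++++++##++#++++####............WWWWWWWWWWWWWWWWWWWWWWWWWWWWWWWWWWWWWWWWWWWWWWWWWWW
282 +++++++++++++++++++++++++++++++++++++++++++###++##++++###...................WWWWWWWWWWWWWWWWWWWWWWWWWWWWWWWWWWWWWWWWWWWW
300 +++++++++++++++++++++++++++++++++++++++++++####+#++++++###+++.....................................................WWWWWW
```

The rod (rows 154–166) shows on both sides of the handle (cols 247–260) and passes under its top bar, with no contact force. I'll lower the cup onto it.

```bash
python3 -m handwheel '[[0,0,0.4,0,0,0],[0,0,0.4,0,0,0],[0,0,0.3,0,0,0],[0,0,0.2,0,0,0],[0,0,0,0,0,0],[0,0,0,0,0,0]]'
python3 -m handwheel '[[0,0,0.1,0,0,0],[0,0,0.05,0,0,0],[0,0,0.05,0,0,0],[0,0,0,0,0,0],[0,0,0,0,0,0]]'
```

```text
clock: 20.32
position: [0.6116, -0.351, 0.182]
ee_rot: [-2.305, -2.134, 0.001]
force: [-0.4, -0.6, -1.8]
width: 0.632
gripper_force: 20.0
clock: 20.73
position: [0.6118, -0.3511, 0.1786]
ee_rot: [2.305, 2.134, 0.0]
force: [0.4, -0.5, -1.3]
width: 0.632
gripper_force: 20.0
```

```bash
python3 -m handwheel '[[0,0,0.05,0,0,0],[0,0,0.05,0,0,0],[0,0,0,0,0,0]]'
python3 -m handwheel '[[0,0,0.05,0,0,0],[0,0,0,0,0,0],[0,0,0,0,0,0]]'
```

```text
clock: 20.98
position: [0.6118, -0.3511, 0.1766]
ee_rot: [2.305, 2.134, 0.0]
force: [-0.5, -0.5, 0.3]
width: 0.638
gripper_force: 20.0
clock: 21.23
position: [0.6119, -0.3512, 0.1759]
ee_rot: [2.305, 2.134, 0.001]
force: [0.9, -0.1, 2.0]
width: 0.635
gripper_force: 20.0
```

```bash
python3 -m handwheel '[[0,0,0,0,0,0],[0,0,0,0,0,0],[0,0,0,0,0,0],[0,0,0,0,0,0],[0,0,0,0,0,0],[0,0,0,0,0,0]]' 1
python3 -m handwheel '[[0,0,-0.5,0,0,0],[0,0,-1,0,0,0],[0,0,-1,0,0,0],[0,0,-1,0,0,0],[0,0,-1,0,0,0],[0,0,-1,0,0,0],[0,0,-1,0,0,0],[0,0,-1,0,0,0]]'
python3 -m handwheel '[[-0.5,0,0,0,0,0],[-1,0,-0.5,0,0,0],[-1,-1,0,0,0,0],[-1,-1,0,0,0,0],[0,-1,0,0,0,0],[0,-1,0,0,0,0],[0,-1,0,0,0,0],[0,-1,0,0,0,0]]'
for i in 1 2 3 4; do python3 -m handwheel '[[0,0,0,0,0,0],[0,0,0,0,0,0],[0,0,0,0,0,0],[0,0,0,0,0,0],[0,0,0,0,0,0],[0,0,0,0,0,0],[0,0,0,0,0,0],[0,0,0,0,0,0]]' | head -1; done
python3 - <<'E'
from h import *
np.set_printoptions(precision=3,suppress=True)
P=lambda d:np.round(np.array(d["point"])*[512,384],1).tolist()
t=get_image("top");s=get_image("scene")
for l in("cup","cup_loop","hook_tip","scraper"):
    for n,c in(("top",t),("scene",s),("wrist",None)): print(l,n,[(round(d["score"],2),P(d)) for d in place_of(l,n)[:2]])
for d in trace("cup","scene")[:2]: print("scene cup",round(d["score"],2),np.round(np.array(d["rect"])*[512,384,512,384],1))
print("rod@62",proj(s,[.615,-.306,.19]),proj(t,[.615,-.306,.19]),"floor there",proj(s,[.615,-.31,0]))
print("scraper",proj(s,[.588,-.018,.039+.0]),proj(t,[.588,-.018,.119]))
E
```

```text
clock: 21.73
position: [0.6117, -0.351, 0.1754]
ee_rot: [-2.305, -2.134, 0.0]
force: [0.5, 0.6, -0.5]
width: 0.987
gripper_force: 0.0
clock: 22.4
position: [0.6116, -0.3511, 0.3275]
ee_rot: [2.305, 2.134, 0.0]
force: [0.2, 0.2, -0.6]
width: 1.0
gripper_force: 0.0
clock: 23.07
position: [0.4853, -0.4119, 0.3357]
ee_rot: [2.306, 2.133, -0.0]
force: [0.3, -0.1, 0.5]
width: 1.0
gripper_force: 0.0
clock: 23.73
clock: 24.4
clock: 25.07
clock: 25.73
cup top [(0.87, [334.4, 162.4])]
cup scene [(0.83, [240.6, 251.1])]
cup wrist [(0.76, [255.6, 211.9])]
cup_loop top [(0.91, [338.1, 158.2])]
cup_loop scene [(0.96, [237.0, 237.1]), (0.34, [293.6, 224.5])]
cup_loop wrist [(0.84, [256.8, 176.1])]
hook_tip top [(0.96, [342.6, 172.7])]
hook_tip scene [(0.57, [221.2, 223.0]), (0.26, [221.8, 198.4])]
hook_tip wrist [(0.83, [178.3, 169.1])]
scraper top [(0.84, [153.0, 256.7]), (0.82, [258.4, 174.7])]
scraper scene [(0.91, [281.6, 218.8]), (0.72, [262.2, 131.0])]
scraper wrist []
scene cup 0.78 [231.3 249.3  35.9  34.1]
rod@62 [233.264 236.096] [346.061 160.868] floor there [234.663 284.119]
scraper [282.307 210.38 ] [257.435 171.391]
```

```bash
for i in 1 2 3; do python3 -m handwheel '[[0,0,0,0,0,0],[0,0,0,0,0,0],[0,0,0,0,0,0],[0,0,0,0,0,0],[0,0,0,0,0,0],[0,0,0,0,0,0],[0,0,0,0,0,0],[0,0,0,0,0,0]]' | head -1; done
python3 - <<'E'
from h import *
import time
s=get_image("scene");a=trace("cup","scene")[0];
for _ in range(6): s2=get_image("scene")
b=trace("cup","scene")[0]
for d in(a,b): print(round(d["score"],2),np.round(np.array(d["rect"])*[512,384,512,384],1))
print(np.abs(s["image"][200:300,190:270].astype(int)-s2["image"][200:300,190:270]).max(2).__gt__(40).sum())
h=cv2.cvtColor(s2["image"],cv2.COLOR_RGB2HSV)
m=((h[...,0]<12)&(h[...,1]>130)&(h[...,2]>60));m[:170]=m[230:]=0;m[:,:255]=m[:,320:]=0
ys,xs=np.nonzero(m);print("handle px",xs.min(),xs.max(),ys.min(),ys.max(),xs.mean(),ys.mean())
a_=np.radians(-7.1);ey=np.array([-np.sin(a_),np.cos(a_),0])
for z in(.108,.118): print(z,[proj(s2,np.array([.5887,-.0176,z])+ey*e).round(1).tolist() for e in(-.08,0,.08)])
E
```

```text
clock: 27.15
clock: 27.82
clock: 28.48
0.9 [233.9 249.4  35.8  35.3]
0.58 [232.2 248.6  38.5  37.7]
0Traceback (most recent call last):
  File "<stdin>", line 10, in <module>
    return umr_minimum(a, axis, None, out, keepdims, initial, where)
ValueError: zero-size array to reduction operation minimum which has no identity
```

Run:
```python
from h import *
s2=get_image("scene");h=cv2.cvtColor(s2["image"],cv2.COLOR_RGB2HSV)
u,v=280,194;print(h[v-6:v+8:2,u].tolist())
m=((h[...,0]<14)&(h[...,1]>115)&(h[...,2]>50));m[:170]=0;m[230:]=0;m[:,:255]=0;m[:,320:]=0
ys,xs=np.nonzero(m);print(len(xs));
if len(xs): print("handle px",xs.min(),xs.max(),ys.min(),ys.max(),xs.mean(),ys.mean())
a_=np.radians(-7.1);ey=np.array([-np.sin(a_),np.cos(a_),0])
for z in(.108,.118): print(z,[proj(s2,np.array([.5887,-.0176,z])+ey*e).round(1).tolist() for e in(-.08,0,.08)])
d=find_in("scraper","scene");print([(round(x["score"],2),np.round(np.array(x["rect"])*[512,384,512,384],1)) for x in d[:2]])
```

```text
[[14, 65, 98], [12, 125, 102], [13, 149, 118], [13, 150, 117], [13, 154, 98], [13, 159, 61], [12, 125, 45]]
262
handle px 264 299 179 207 280.57251908396944 193.90458015267177
0.108 [[266.3, 207.5], [283.3, 193.9], [299.3, 181.2]]
0.118 [[266.3, 205.0], [283.4, 191.4], [299.5, 178.7]]
[(0.83, array([265.3, 120.5,  44.5,  23.4])), (0.71, array([282.1, 197.7,  39.8,  30.2]))]
```

The handle sits where a fully home scraper should be (mean row 193.9 against 193.9 expected for z = 0.108). The cup hangs still and the gripper is clear, so I'll hand in.

```bash
python3 -c "
from cell import *
print(sign_off())"
```

```text
the job is handed in; nothing more can be done
None
```

The scraper stands fully home in the free middle slot, the white cup hangs still by its handle on the hook, and the job is handed in at about 29 s on the clock; I saw no contact with the other things, though I did not re-measure them.

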